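Set the pressure cooker's selector slide to low pressure

TASK

The pressure cooker on the induction hob is loaded and shut, but the pressure selector on top of its long handle has been left near the outer end of its travel, short of any pressure setting. With the fingertips, push the selector slide along the handle towards the pot until it clicks into the low-pressure notch, the third of its four notches counted from the outer end of the handle, and leave it resting there with the hand clear. Do not lift, tip, shove or swing the cooker, and leave the things around it where they stand.

Things in the scene. Friction and masses are not known exactly. Their poses are not given: they have to be found in the camera images.
- slide (a joint): selector slide's position (m): 0 at the outermost notch, growing towards the pot, end stop 0.054. Notches at 0 open, 0.018 steam, 0.036 low (one dot), 0.054 high (two dots). Spring-held: leaving a notch takes about 6.5 N (friction 0.4 N); the force fades up to the ridge midway (0.009, 0.027, 0.045), then the slide snaps ahead of the finger into the next notch. It cannot be lifted off
- slide_face (a point): centre of the slide's outer end face, the one to push towards the pot, 8 mm above the handle's top; moves with the slide. The slide is a light grey ribbed plastic block 30 mm long (along the handle), 24 wide, 14 high above the black handle. Axes as the cooker's: x outwards along the handle, away from the pot, z up; the push goes along -x
- cooker: shut steel pressure cooker, 226 mm in diameter, 206 high to the top of the round black valve on its lid, about 4.5 kg, standing loose on the hob. Origin: centre of its underside; +x along its long black handle, z up. The slide's centre is 275 mm from the axis at slide = 0, 221 mm at 0.054. A short helper handle is on the other side
- handle_end (a point): middle of the outer end of the long handle, on its flat top: 322 mm from the cooker's axis, 172 mm above its underside; axes as the cooker's. The handle is black plastic, 44 mm wide, level, and reaches in to the pot wall; four pairs of white ticks beside its slot mark the notches
- hob: portable induction hob under the cooker, 360 x 300 x 58 mm, fixed, black glass top 58 mm above the counter. Origin: centre of its underside; its controls are along its -x edge
- mug: white ceramic mug, 80 mm in diameter, 92 mm high, loose on the counter (bystander). Origin: centre of its underside
- jar: amber glass jar with a steel cap, 64 mm in diameter, 115 mm high, loose on the counter (bystander). Origin: centre of its underside
- bottle: clear plastic water bottle with a blue cap, 84 mm in diameter, 300 mm high, loose on the counter (bystander). Origin: centre of its underside
- turner: kitchen turner lying on the counter, 280 mm long (bystander). Origin: underneath its middle; its handle points along its -x axis

How it is judged:
By the outcome, as a careful person would: the job done as asked, in the order asked, and still so for the second after the job is handed in, with the robot touching nothing.
It also fails if it takes over 48 s, if anything falls off the work surface, if the arm or the gripper's body presses on something with over 40 N, if the wrist force passes 120 N, or if a joint passes its speed limit or range.

ROBOT

A 6-joint arm with a two-finger parallel gripper is mounted at the origin on the work surface. World frame = base frame: x ahead of the robot, y to its left, z up, the work surface at z = 0. Lengths are in m, angles in rad, forces in N, time in s.
With the tool pointing down it reaches from about 0.35 to 0.975 m from the base axis. Payload 4.9 kg.
Tool frame: the origin (TCP) lies on the mounting face of the last link; the fingertips stand 173 mm ahead of it and the grasp point (between the pads) lies 155 mm ahead of it; z points along the fingers, y is the direction in which the jaws open and shut (so a half turn about z gives the same grasp; the last joint's range is limited). The gripper opens to 85 mm and grips with 20 to 120 N. Pads are 22 mm wide; open, the fingers measure 114 mm over their backs; the gripper's body (76 mm by 85 mm) begins 54 mm behind the grasp point. The pads swing forward as they close: fully open they stand 13 mm farther back than shut.
Start: joints at [-1.425, 0.053, 1.613, -0, 1.476, -0.119], TCP at [0.164, -0.603, 0.405] pointing down, gripper open.
Joint ranges: [-3.01, 3.01], [-1.01, 2.22], [0.06, 2.58], [-1.02, 4.17], [0.09, 2.62], [-3.14, 3.14]. Speed limits (rad/s): [2.57, 2.57, 3.14, 3.14, 3.14, 3.14].

INTERFACE

Orientations are given as a rotation vector (axis times angle).
In Python, from station import ctrl gives the robot as it stands. The module is installed in compiled form; this text tells all that it offers.
- The arm moves only by the tool jog_arm, never from a script. Its argument "steps" is a list of rows, each a list of 2 entries, a list of its own where there are three numbers: the shift along the tool's x, y, z in cm, then the turn, a rotation vector about the tool's x, y, z in degrees. In form: [[[tx, ty, tz], [rx, ry, rz]], ...]. A call has 1 to 8 rows; each row shifts and turns the pose as measured when the row begins, along the tool's axes as they then stand; what a row does not reach is not made up. A row lasts 1/10 s, in which the tool goes at most 50 mm and 8.59 degrees, less where a joint would pass 70% of its speed; a pose out of reach is approached as far as the arm can. A call is refused whole if a number of a shift passes 5 or a number of a turn 8.59, either way. A call with a gripper value outside its range is refused whole. "fingers" is the gripper command: -1 is shut, 1 is fully open, values between are in proportion, set as the call begins (left out, the last holds). The fingers move at their own pace and stop on an object; "grip_force" is the grip in N (left out, the last holds). Time passes only in rows, so rows that do not move let the fingers close. It gives the time, the measured TCP pose, the force and the opening at its end, in the units of the state.
- ctrl.get_obs(): the state, without advancing time (a new reading comes with each control period).
- ctrl.get_image(name): name is "scene" or "top" or "wrist"; returns the picture (480x640x3 uint8, red, green, blue); there is no depth.
- ctrl.camera_info(name): a dict with "K" (3x3 intrinsics, pixels), "camera_from_world" (4x4, takes a point from world to camera coordinates). Camera axes: x right, y up, looking along -z (the intrinsics and any distortion apply to the point x, -y, -z); pixel columns grow to the right and rows downward; lengths in m; the calibration is good to about 2 mm. A picture is of the moment at which its call begins: read the wrist's pose just before it. camera_info takes no time and is no camera call; for the wrist camera it gives the pose at the moment of the call.
- ctrl.finish_job(): hands the job in, once; it reports no verdict.
The state is a dict: "t": time; "q": joint angles; "dq": joint speeds; "effort": joint torques, N m; "tool_pos": TCP position; "tool_rot": TCP orientation; "contact_force": force on the tool from outside, world axes, zero at the start; "wrist_torque": the same for the moment, N m; "opening": finger opening in m.
Only numpy, scipy, OpenCV 4.12 (cv2) and the standard library are available. Lean on these libraries where they do the work, as an engineer would, in place of code of your own. Each camera call takes 0.05 s, during which the arm holds its last target.

## Working session

There is one attempt and no reset: what is moved stays moved. The work goes in short steps, Python scripts to look and compute and a tool call to move; the robot and the scene stay as the last step left them, time stands still between calls to the robot, and variables do not carry over. Pictures are saved under pics/ and viewed, and the job is handed in when it is done.

Besides the shell and the picture viewer there is one more tool, called after "Emit:" as name(argument=value, ...) on one line, values as JSON. jog_arm: Moves the arm, as the interface text tells. Its arguments: {"type":"object","properties":{"steps":{"type":"array","items":{"type":"array"}},"fingers":{"type":"number"},"grip_force":{"type":"number"}},"required":["steps"]}

```bash
mkdir -p pics; cat > h.py <<'E'
import numpy as np, cv2
from station import ctrl
def snap(n,f):
    im=ctrl.get_image(n); cv2.imwrite('pics/'+f,cv2.cvtColor(im,cv2.COLOR_RGB2BGR)); return im
def ray(n,u,v,info=None):
    c=info or ctrl.camera_info(n); K=np.array(c['K']);T=np.array(c['camera_from_world'])
    d=np.linalg.solve(K,[u,v,1]); d=np.array([d[0],-d[1],-d[2]])
    R=T[:3,:3]; o=-R.T@T[:3,3]; return o,R.T@d
def plane(n,u,v,z,info=None):
    o,d=ray(n,u,v,info); return o+d*(z-o[2])/d[2]
def proj(n,p,info=None):
    c=info or ctrl.camera_info(n); K=np.array(c['K']);T=np.array(c['camera_from_world'])
    q=T[:3,:3]@np.array(p)+T[:3,3]; q=K@[q[0],-q[1],-q[2]]; return q[:2]/q[2]
E
python3 - <<'E'
from h import *
for n in ('scene','top'):
    snap(n,n+'0.png'); c=ctrl.camera_info(n); print({k:np.round(v,4).tolist() if not isinstance(v,str) else v for k,v in c.items()})
print(ctrl.get_obs())
E
```

```text
{'K': [[526.7448, 0.0, 315.7915], [0.0, 526.7448, 238.7349], [0.0, 0.0, 1.0]], 'camera_from_world': [[-0.8596, 0.511, 0.0052, 0.5226], [-0.4847, -0.8185, 0.3083, 0.1111], [0.1618, 0.2625, 0.9513, -1.2691], [0.0, 0.0, 0.0, 1.0]]}
{'K': [[583.6722, 0.0, 320.8075], [0.0, 583.6722, 247.4536], [0.0, 0.0, 1.0]], 'camera_from_world': [[-0.0011, -1.0, 0.0048, -0.1098], [0.9784, -0.0001, 0.2066, -0.5621], [-0.2066, 0.0049, 0.9784, -1.2411], [0.0, 0.0, 0.0, 1.0]]}
{'t': 0.1, 'q': array([-1.42498991e+00,  5.32872545e-02,  1.61417754e+00, -3.16895447e-05,
        1.47599767e+00, -1.18987215e-01]), 'dq': array([-0.00012602, -0.00211862, -0.00327629, -0.00109386, -0.00249198,
       -0.00075383]), 'effort': array([-3.54149570e-04, -3.94904780e+01, -3.71364462e+01, -1.31088354e-04,
        3.89857640e-03,  1.82635910e-05]), 'tool_pos': array([ 0.16353707, -0.60296598,  0.40357543]), 'tool_rot': array([-3.11224500e+00, -4.14480736e-01,  8.88765507e-05]), 'contact_force': array([-0.17432743, -0.31051721,  0.0722545 ]), 'wrist_torque': array([ 0.01153749,  0.03394455, -0.03721102]), 'opening': 0.08541914323085827}
```

View pics/scene0.png

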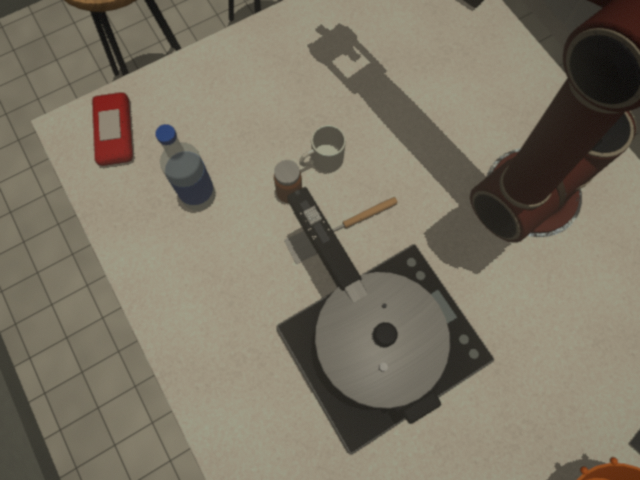

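View pics/top0.png

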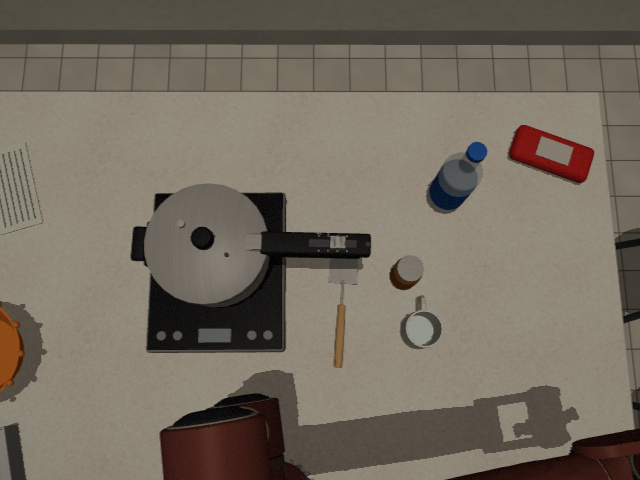

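The handle end is near (371,245) in the top view and the slide near (337,242), with the jar at (408,272) close beyond the handle end. Next I'll zoom in.

```bash
python3 - <<'E'
from h import *
a=cv2.imread('pics/top0.png'); cv2.imwrite('pics/tz.png',cv2.resize(a[215:275,250:385],None,fx=5.9,fy=5.9,interpolation=cv2.INTER_CUBIC))
a=cv2.imread('pics/scene0.png'); cv2.imwrite('pics/sz.png',cv2.resize(a[180:300,270:390],None,fx=5,fy=5,interpolation=cv2.INTER_CUBIC))
E
```

```text
(no output)
```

View pics/tz.png

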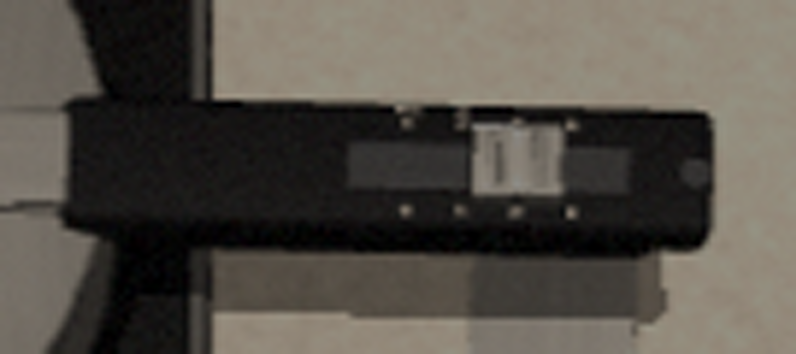

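View pics/sz.png

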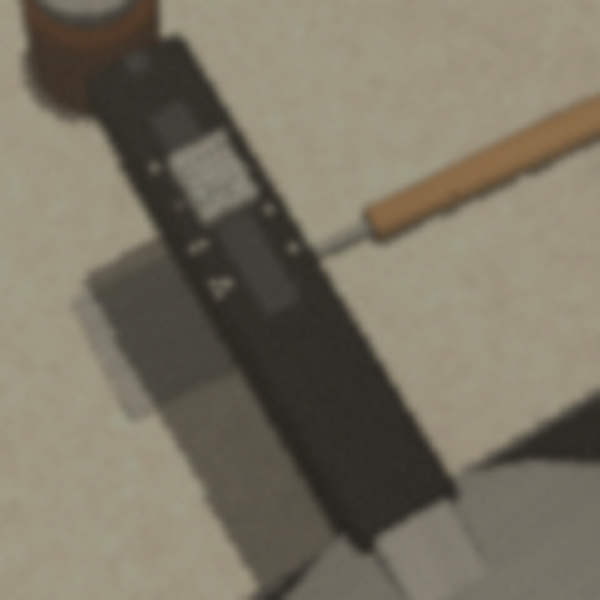

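```bash
python3 - <<'E'
from h import *
s=5.9
def tz(u,v,z): return plane('top',250+u/s,215+v/s,z)
P=lambda n,p:print(n,np.round(p,4))
P('end mid',(e:=tz(712,175,.230)))
for u in ((406,120,211),(461,120,211),(517,123,211),(572,124,212)):
    P('tick',(tz(u[0],u[1],.23)+tz(u[0],u[2],.23))/2)
P('slide top outer',(tz(562,125,.244)+tz(562,194,.244))/2)
P('slide top inner',(tz(471,125,.244)+tz(471,194,.244))/2)
# pot top black valve centre z=.264
v=plane('top',202,238,.264);P('valve top',v)
a=e-v;print(np.hypot(*a[:2]),np.degrees(np.arctan2(a[1],a[0])))
# scene
def sz(u,v,z): return plane('scene',270+u/5,180+v/5,z)
P('s end',(sz(95,85,.23)+sz(182,40,.23))/2)
P('s valve',plane('scene',386,334,.264))
P('s slide outer',(sz(168,155,.244)+sz(224,128,.244))/2)
P('s slide inner',(sz(200,215,.244)+sz(258,190,.244))/2)
P('jar cap',plane('top',409,266,.115)); P('mug',plane('top',421,329,.092))
P('bottle cap',plane('top',477,152,.3))
o,d=ray('top',320,240);P('cam',o);o,d=ray('scene',320,240);P('cam',o)
E
```

```text
end mid [ 0.5314 -0.2056  0.23  ]
tick [ 0.5347 -0.1054  0.23  ]
tick [ 0.5347 -0.1234  0.23  ]
tick [ 0.5342 -0.1418  0.23  ]
tick [ 0.5338 -0.1598  0.23  ]
slide top outer [ 0.5336 -0.1559  0.244 ]
slide top inner [ 0.5336 -0.1264  0.244 ]
valve top [0.5369 0.1134 0.264 ]
0.31900677367252755 -90.97485022082408
s end [ 0.5305 -0.2009  0.23  ]
s valve [0.5384 0.1153 0.264 ]
s slide outer [ 0.5307 -0.1567  0.244 ]
s slide inner [ 0.5325 -0.1293  0.244 ]
jar cap [ 0.5101 -0.2965  0.115 ]
mug [ 0.3793 -0.3211  0.092 ]
bottle cap [ 0.6938 -0.4016  0.3   ]
cam [ 0.2934 -0.1037  1.331 ]
cam [0.7084 0.157  1.1703]
```

The slide sits at the second tick (steam, 0.018), so one click is needed. I'll shut the fingers, raise the tool and turn it so tool x points along the push.

Emit:
jog_arm(steps=[[[0, 0, -1], [0, 0, -8]], [[0, 0, -1], [0, 0, -8]], [[0, 0, -1], [0, 0, -8]], [[0, 0, -1], [0, 0, -8]], [[0, 0, -1], [0, 0, -8]], [[0, 0, -1], [0, 0, -8]], [[0, 0, -1], [0, 0, -8]], [[0, 0, 0], [0, 0, -8]]], fingers=-1, grip_force=20)

```text
t: 0.9
tool_pos: [0.1635, -0.6024, 0.4691]
tool_rot: [-2.366, -2.048, -0.012]
contact_force: [-0.5, 0.4, 0.6]
opening: 0.0002
```

```bash
cat > st.py <<'E'
from h import *
from scipy.spatial.transform import Rotation as Ro
def st(target=None,yaw=89):
    o=ctrl.get_obs(); R=Ro.from_rotvec(o['tool_rot']).as_matrix(); p=o['tool_pos']
    Rt=np.array([[np.cos(np.radians(yaw)),np.sin(np.radians(yaw)),0],[np.sin(np.radians(yaw)),-np.cos(np.radians(yaw)),0],[0,0,-1]]).T
    Rt=np.c_[[np.cos(np.radians(yaw)),np.sin(np.radians(yaw)),0],[np.sin(np.radians(yaw)),-np.cos(np.radians(yaw)),0],[0,0,-1]]
    print('t',round(o['t'],2),'p',p.round(4),'F',o['contact_force'].round(2),'open',round(o['opening'],4))
    print('turn needed deg (tool)',np.degrees(Ro.from_matrix(R.T@Rt).as_rotvec()).round(2))
    if target is not None: print('shift tool cm',(R.T@(np.array(target)-p)*100).round(2))
E
python3 -c "
from st import *
st((.533,-.186,.45))"
```

```text
t 0.9 p [ 0.1635 -0.6024  0.4691] F [-0.54  0.39  0.59] open 0.0002
turn needed deg (tool) [-0.18 -0.78 -7.24]
shift tool cm [46.48 30.62  2.41]
```

Emit:
jog_arm(steps=[[[0, 0, 0], [-0.2, -0.8, -7.2]], [[3, 2.4, 0.1], [0, 0, 0]], [[3.2, 2.8, 0.1], [0, 0, 0]], [[3.2, 2.8, 0], [0, 0, 0]], [[3.2, 2.8, 0], [0, 0, 0]], [[3.2, 2.8, 0], [0, 0, 0]], [[3.2, 2.8, 0], [0, 0, 0]], [[3.2, 2.8, 0], [0, 0, 0]]])

```text
t: 1.7
tool_pos: [0.3606, -0.3781, 0.4617]
tool_rot: [-2.24, -2.195, -0.003]
contact_force: [-0.0, -0.8, 0.4]
opening: 0.0
```

```bash
python3 -c "
from st import *
st((.533,-.186,.45))"
```

```text
t 1.7 p [ 0.3606 -0.3781  0.4617] F [-0.02 -0.79  0.36] open 0.0
turn needed deg (tool) [-0.14 -0.32 -0.16]
shift tool cm [19.55 16.85  1.24]
```

Emit:
jog_arm(steps=[[[3.2, 2.8, 0.1], [0, 0, 0]], [[3.2, 2.8, 0.1], [0, 0, 0]], [[3.2, 2.8, 0], [0, 0, 0]], [[3.2, 2.8, 0], [0, 0, 0]], [[3, 2.5, 0], [0, 0, 0]], [[2, 1.7, 0], [0, 0, 0]], [[1, 0.8, 0], [0, 0, 0]], [[0, 0, 0], [0, 0, 0]]])

```text
t: 2.5
tool_pos: [0.5333, -0.1799, 0.456]
tool_rot: [-2.228, -2.198, -0.002]
contact_force: [0.4, -0.3, 0.2]
opening: 0.0002
```

```bash
python3 -c "
from st import *
st((.533,-.186,.45))
c=ctrl.camera_info('wrist')
snap('wrist','w1.png');snap('top','t1.png')
for p in ((.5325,-.1565,.238),(.531,-.2056,.23)): print(proj('wrist',p,c),proj('top',p))"
```

```text
t 2.5 p [ 0.5333 -0.1799  0.456 ] F [ 0.39 -0.33  0.23] open 0.0002
turn needed deg (tool) [-0.41 -0.51  0.23]
shift tool cm [-0.62 -0.01  0.59]
[312.86400381 225.9122909 ] [345.45340755 243.23480124]
[311.35369864 309.71287749] [370.6977177  244.87857912]
```

View pics/w1.png

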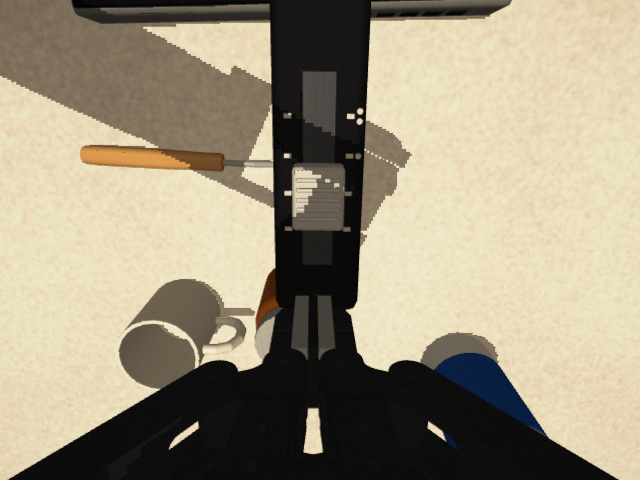

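View pics/t1.png

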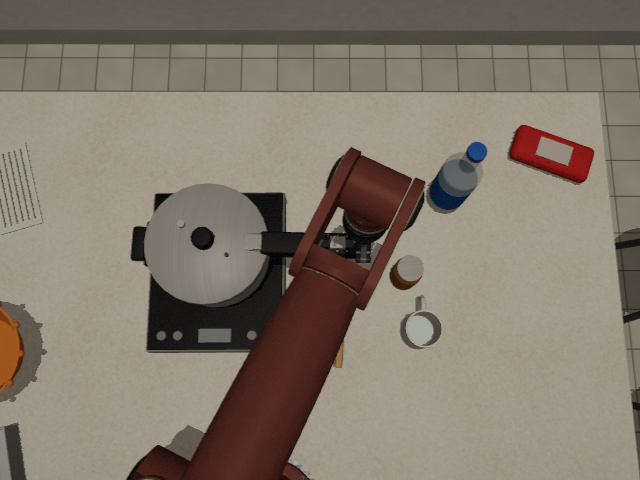

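The wrist view shows the slide at (318,197), level with the second tick pair from the outer end. The one-dot tick is at row 156 and the two-dot tick at row 115. The shut fingertips, near (313,300), are in line with the slide and above the handle's outer part. Next I'll descend beside the outer face.

Emit:
jog_arm(steps=[[[0, 0, 0], [-0.4, -0.5, 0.2]], [[0, 0, 1.2], [0, 0, 0]], [[0, 0, 1.2], [0, 0, 0]], [[0, 0, 1.0], [0, 0, 0]], [[0, 0, 0.6], [0, 0, 0]], [[0, 0, 0], [0, 0, 0]]])

```text
t: 3.2
tool_pos: [0.5296, -0.1853, 0.4111]
tool_rot: [-2.25, -2.191, 0.004]
contact_force: [-0.6, 0.6, 0.4]
opening: 0.0002
```

```bash
python3 -c "
from st import *
st((.533,-.181,.408))
snap('wrist','w2.png')"
```

```text
t 3.2 p [ 0.5296 -0.1853  0.4111] F [-0.57  0.58  0.37] open 0.0002
turn needed deg (tool) [-0.13  0.07 -0.53]
shift tool cm [0.44 0.33 0.31]
```

View pics/w2.png

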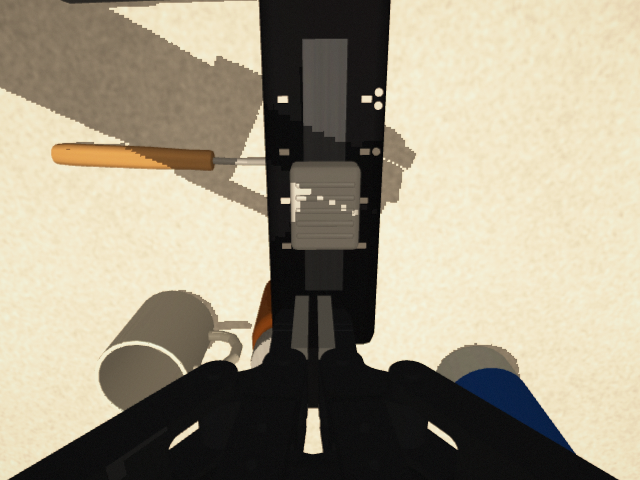

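Emit:
jog_arm(steps=[[[0, 0.4, 0.2], [0, 0, -0.5]], [[0, 0, 0.2], [0, 0, 0]], [[0, 0, 0], [0, 0, 0]]])

```text
t: 3.55
tool_pos: [0.5344, -0.1855, 0.4083]
tool_rot: [2.239, 2.202, -0.003]
contact_force: [-0.1, -0.2, 0.4]
opening: -0.0001
```

```bash
python3 -c "
from st import *
st((.533,-.168,.407))
snap('wrist','w3.png')"
```

```text
t 3.55 p [ 0.5344 -0.1855  0.4083] F [-0.06 -0.22  0.42] open -0.0001
turn needed deg (tool) [-0.01  0.13  0.03]
shift tool cm [ 1.74 -0.17  0.13]
```

View pics/w3.png

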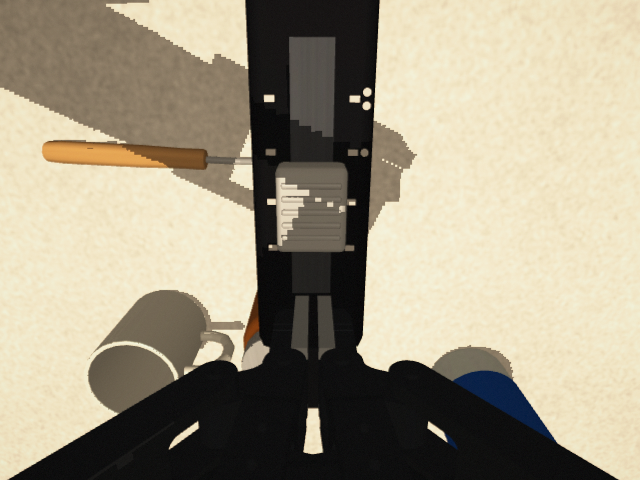

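Emit:
jog_arm(steps=[[[0.5, 0, 0], [0, 0, 0]], [[0.5, 0, 0], [0, 0, 0]], [[0.3, 0, 0], [0, 0, 0]], [[0, 0, 0], [0, 0, 0]]])

```text
t: 4.0
tool_pos: [0.5349, -0.1711, 0.4095]
tool_rot: [2.238, 2.201, -0.001]
contact_force: [0.2, -0.0, 0.2]
opening: 0.0
```

```bash
python3 -c "
from st import *
st((.533,-.168,.408))"
```

```text
t 4.0 p [ 0.5349 -0.1711  0.4095] F [ 0.2  -0.03  0.24] open 0.0
turn needed deg (tool) [0.09 0.16 0.05]
shift tool cm [ 0.31 -0.19  0.15]
```

Emit:
jog_arm(steps=[[[0.2, 0, 0.1], [0, 0, 0]], [[0.2, 0, 0.1], [0, 0, 0]], [[0.2, 0, 0], [0, 0, 0]]])

```text
t: 4.3
tool_pos: [0.535, -0.1654, 0.4078]
tool_rot: [2.235, 2.198, -0.005]
contact_force: [0.2, -9.2, -1.2]
opening: -0.0004
```

```bash
python3 -c "
from st import *
st((.533,-.158,.408))"
```

```text
t 4.3 p [ 0.535  -0.1654  0.4078] F [ 0.21 -9.16 -1.18] open -0.0004
turn needed deg (tool) [0.14 0.4  0.04]
shift tool cm [ 0.73 -0.21 -0.03]
```

Emit:
jog_arm(steps=[[[0.2, 0, 0], [0, 0, 0]]])

```text
t: 4.4
tool_pos: [0.5349, -0.1645, 0.4078]
tool_rot: [2.233, 2.194, -0.011]
contact_force: [0.5, -8.5, -0.8]
opening: -0.0004
```

Emit:
jog_arm(steps=[[[0.2, 0, 0], [0, 0, 0]]])

```text
t: 4.5
tool_pos: [0.5349, -0.1636, 0.4078]
tool_rot: [2.232, 2.191, -0.016]
contact_force: [-0.2, -7.5, -1.0]
opening: 0.0001
```

```bash
python3 -c "
from st import *
st((.533,-.158,.408))
snap('wrist','w4.png')"
```

```text
t 4.5 p [ 0.5349 -0.1636  0.4078] F [-0.22 -7.49 -1.04] open 0.0001
turn needed deg (tool) [ 0.17  0.99 -0.07]
shift tool cm [ 0.56 -0.2  -0.03]
```

View pics/w4.png

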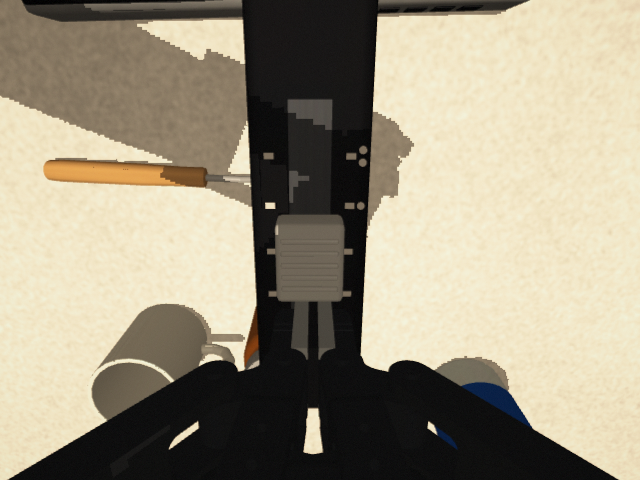

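Emit:
jog_arm(steps=[[[0.3, 0, 0], [0, 0.5, 0]]])

```text
t: 4.65
tool_pos: [0.5348, -0.1627, 0.408]
tool_rot: [2.233, 2.188, -0.016]
contact_force: [0.6, -14.6, -1.0]
opening: 0.0002
```

Emit:
jog_arm(steps=[[[0.3, 0, 0], [0, 0.7, 0]]])

```text
t: 4.75
tool_pos: [0.5347, -0.1623, 0.4081]
tool_rot: [2.236, 2.187, -0.013]
contact_force: [0.2, -16.9, -1.9]
opening: 0.0
```

```bash
python3 -c "
from st import *
st((.533,-.158,.408))
snap('wrist','w5.png')"
```

```text
t 4.75 p [ 0.5347 -0.1623  0.4081] F [  0.16 -16.86  -1.89] open 0.0
turn needed deg (tool) [ 0.24  0.93 -0.27]
shift tool cm [ 0.43 -0.18  0.01]
```

View pics/w5.png

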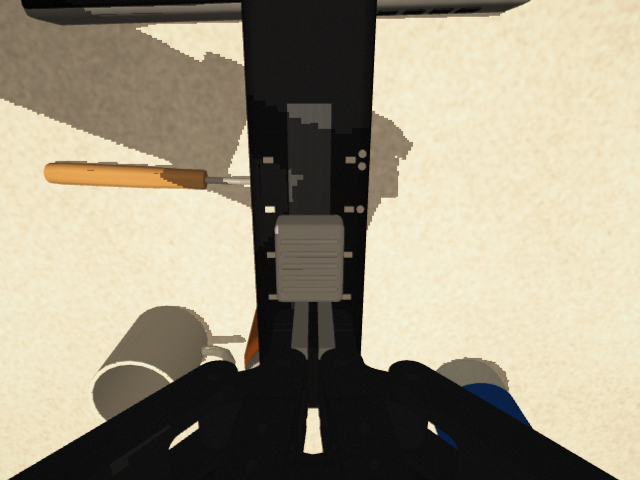

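The force is higher than expected, so I'll hold still and check whether it is real and whether the cooker has moved.

Emit:
jog_arm(steps=[[[0, 0, 0], [0, 0, 0]]])

```text
t: 4.9
tool_pos: [0.5345, -0.1633, 0.4079]
tool_rot: [2.237, 2.184, -0.015]
contact_force: [-0.2, 1.2, 0.8]
opening: -0.0001
```

```bash
python3 -c "
from st import *
st((.533,-.158,.408))
c=ctrl.camera_info('wrist'); a=snap('top','t6.png'); 
g=lambda f:cv2.cvtColor(cv2.imread('pics/'+f),cv2.COLOR_BGR2GRAY).astype(np.float32)
A=g('t1.png');B=g('t6.png');A0=g('top0.png')
for n,(x0,x1,y0,y1) in dict(valve=(180,225,215,260),helper=(128,150,220,268),edge=(145,230,180,230)).items():
    for X,nm in ((A0,'0-6'),(A,'1-6')):
        print(n,nm,cv2.phaseCorrelate(X[y0:y1,x0:x1].copy(),B[y0:y1,x0:x1].copy(),cv2.createHanningWindow((x1-x0,y1-y0),cv2.CV_32F)))
o=ctrl.get_obs();print(o['wrist_torque'],o['dq'].round(4))
snap('wrist','w6.png')
"
```

```text
t 4.9 p [ 0.5345 -0.1633  0.4079] F [-0.18  1.19  0.8 ] open -0.0001
turn needed deg (tool) [ 0.23  1.01 -0.36]
shift tool cm [ 0.53 -0.16 -0.02]
valve 0-6 ((0.529189375372006, 0.48842679747408013), 0.9827070358653127)
valve 1-6 ((0.56971450065938, 0.4412053966821645), 1.011951010197769)
helper 0-6 ((0.027974029496531827, 0.17614598256314906), 1.0240158310367002)
helper 1-6 ((-0.0229377619054123, 0.0454460808942585), 0.9987302679154608)
edge 0-6 ((0.05107579370819337, 0.012142260055025389), 0.9922204721238878)
edge 1-6 ((-0.01639991429355092, -0.02992081728295304), 0.9618505486382378)
[-0.46183391 -0.02149603  0.00914081] [ 0.0105 -0.0012  0.0003  0.0135  0.0073 -0.0015]
```

View pics/w6.png

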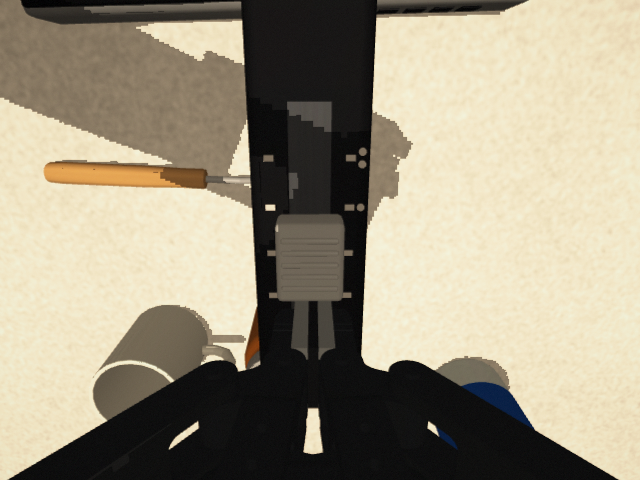

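Emit:
jog_arm(steps=[[[0.3, 0, 0], [0, 0.5, 0]], [[0.4, 0, 0], [0, 0.3, 0]]])

```text
t: 5.2
tool_pos: [0.5344, -0.16, 0.4084]
tool_rot: [2.237, 2.18, -0.019]
contact_force: [1.0, -15.4, -2.1]
opening: -0.0001
```

```bash
python3 -c "
from st import *
st((.533,-.158,.408))
print(ctrl.get_obs()['wrist_torque'])
snap('wrist','w7.png')"
```

```text
t 5.2 p [ 0.5344 -0.16    0.4084] F [  1.03 -15.36  -2.13] open -0.0001
turn needed deg (tool) [ 0.27  1.22 -0.47]
shift tool cm [ 0.2  -0.15  0.04]
[-2.58472302 -0.01218568  0.02005408]
```

View pics/w7.png

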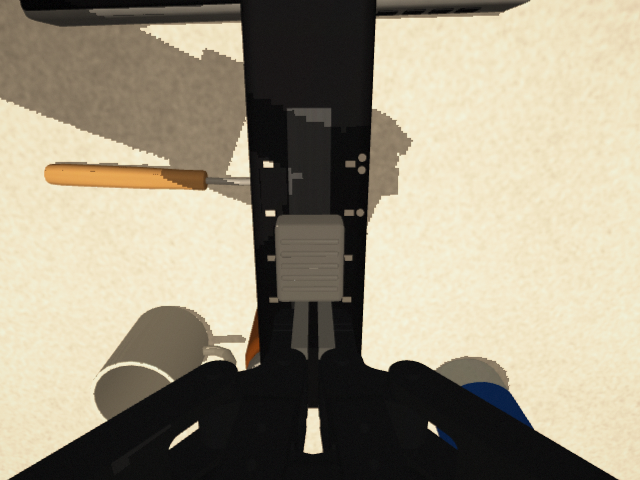

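Emit:
jog_arm(steps=[[[0.3, 0, 0], [0, 0.4, 0]], [[0.3, 0, 0], [0, 0.3, 0]]])

```text
t: 5.45
tool_pos: [0.5344, -0.1564, 0.4081]
tool_rot: [2.24, 2.178, -0.016]
contact_force: [1.0, -6.2, -1.4]
opening: -0.0001
```

```bash
cat > chk.py <<'E'
from st import *
import sys
st((.533,-.153,.408))
snap('wrist',f'w{sys.argv[1]}.png'); snap('top',f't{sys.argv[1]}.png')
g=lambda f:cv2.cvtColor(cv2.imread('pics/'+f),cv2.COLOR_BGR2GRAY).astype(np.float32)
A=g('t1.png');B=g(f't{sys.argv[1]}.png')
for n,(x0,x1,y0,y1) in dict(valve=(180,225,215,260),helper=(128,150,220,268),edge=(145,230,180,230)).items():
    print(n,np.round(cv2.phaseCorrelate(A[y0:y1,x0:x1].copy(),B[y0:y1,x0:x1].copy(),cv2.createHanningWindow((x1-x0,y1-y0),cv2.CV_32F))[0],3))
E
python3 chk.py 8
```

```text
t 5.45 p [ 0.5344 -0.1564  0.4081] F [ 1.01 -6.16 -1.4 ] open -0.0001
turn needed deg (tool) [ 0.3   1.1  -0.59]
shift tool cm [ 0.34 -0.15  0.  ]
valve [0.63  0.401]
helper [-0.108  0.072]
edge [-0.027  0.01 ]
```

View pics/w8.png

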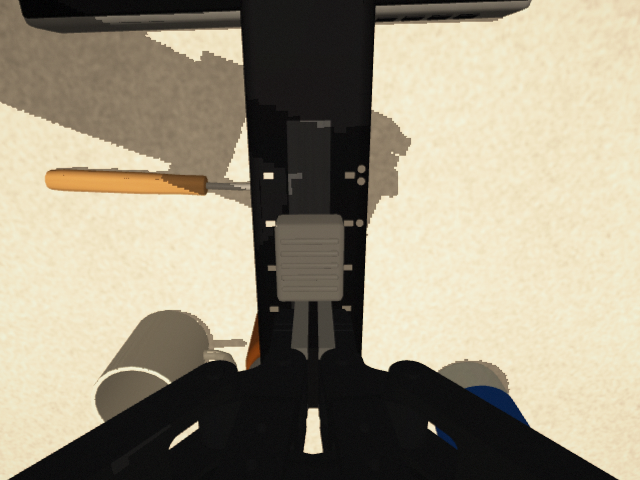

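The slide has moved about 7 mm and the force is fading, so it is nearly at the ridge.

Emit:
jog_arm(steps=[[[0.2, 0, 0], [0, 0.2, 0]]])

```text
t: 5.65
tool_pos: [0.5345, -0.1537, 0.408]
tool_rot: [2.242, 2.182, -0.009]
contact_force: [-0.2, -4.2, 0.1]
opening: 0.0003
```

```bash
python3 chk.py 9
```

```text
t 5.65 p [ 0.5345 -0.1537  0.408 ] F [-0.18 -4.21  0.07] open 0.0003
turn needed deg (tool) [ 0.29  0.76 -0.57]
shift tool cm [ 0.07 -0.15  0.  ]
valve [0.646 0.51 ]
helper [0.029 0.136]
edge [-0.117  0.015]
```

View pics/w9.png

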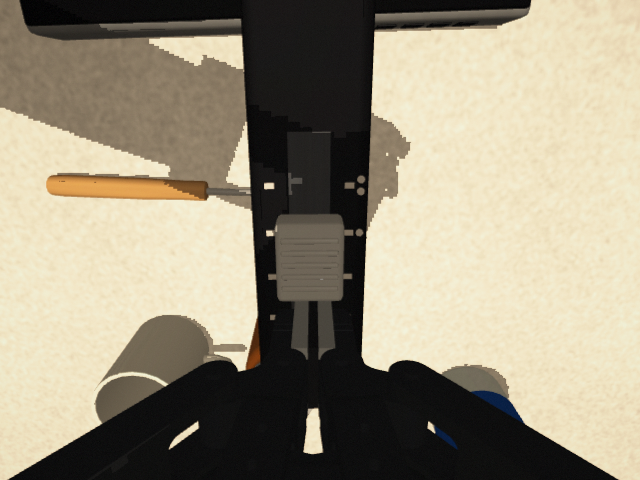

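Emit:
jog_arm(steps=[[[0.2, 0, 0], [0, 0.2, 0]]])

```text
t: 5.85
tool_pos: [0.5346, -0.1506, 0.4079]
tool_rot: [2.245, 2.186, -0.002]
contact_force: [0.2, -2.0, 0.2]
opening: -0.0
```

```bash
python3 chk.py 10
```

```text
t 5.85 p [ 0.5346 -0.1506  0.4079] F [ 0.16 -2.04  0.15] open -0.0
turn needed deg (tool) [ 0.28  0.36 -0.52]
shift tool cm [-0.24 -0.15 -0.01]
valve [0.564 0.473]
helper [0.091 0.086]
edge [ 0.091 -0.117]
```

View pics/w10.png

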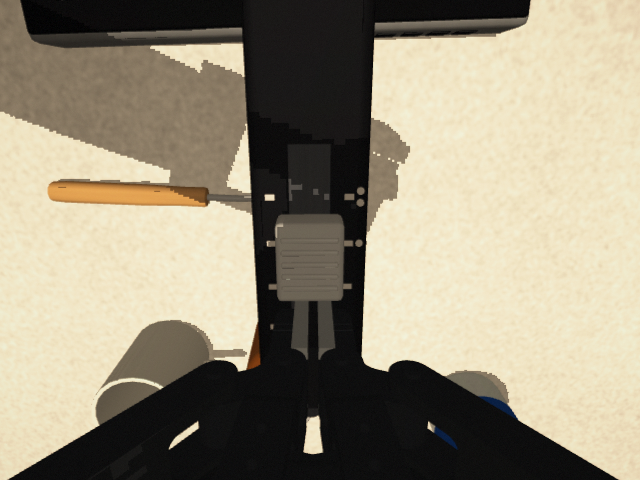

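The finger has followed the slide to about 0.033, so I'll hold and see whether it settles.

Emit:
jog_arm(steps=[[[0, 0, 0], [0, 0, 0]]])

```text
t: 6.05
tool_pos: [0.5347, -0.1498, 0.4079]
tool_rot: [2.245, 2.188, 0.001]
contact_force: [0.3, -1.1, -0.7]
opening: 0.0
```

```bash
python3 chk.py 11
```

```text
t 6.05 p [ 0.5347 -0.1498  0.4079] F [ 0.33 -1.06 -0.72] open 0.0
turn needed deg (tool) [ 0.28  0.24 -0.46]
shift tool cm [-0.33 -0.16 -0.01]
valve [0.507 0.477]
helper [0.184 0.037]
edge [0.034 0.049]
```

View pics/w11.png

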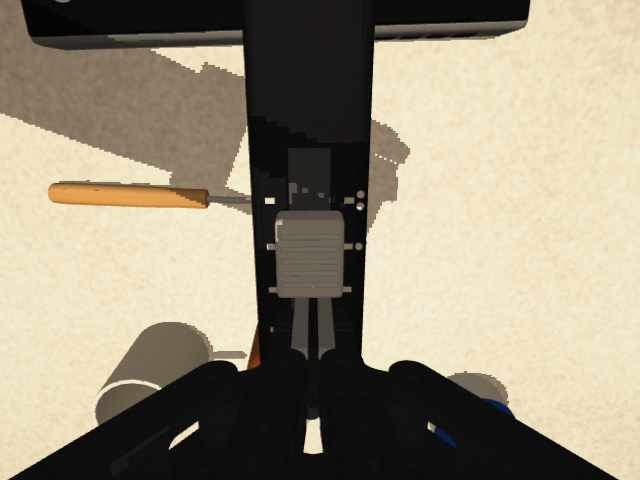

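The slide has pulled ahead of the finger, with centre row 254 against the one-dot tick at row 246. I'll back away and lift clear.

Emit:
jog_arm(steps=[[[-0.4, 0, 0], [0, 0, 0]], [[-0.6, 0, 0], [0, 0, 0]], [[-0.2, 0, -0.8], [0, 0, 0]], [[0, 0, -1.5], [0, 0, 0]], [[0, 0, -2], [0, 0, 0]], [[0, 0, -1], [0, 0, 0]], [[0, 0, 0], [0, 0, 0]]])

```text
t: 6.85
tool_pos: [0.5341, -0.1631, 0.4664]
tool_rot: [2.245, 2.187, 0.002]
contact_force: [-0.4, -0.3, 0.2]
opening: -0.0
```

```bash
python3 chk.py 12
```

```text
t 6.85 p [ 0.5341 -0.1631  0.4664] F [-0.37 -0.31  0.18] open -0.0
turn needed deg (tool) [ 0.37  0.25 -0.51]
shift tool cm [ 1.03 -0.17  5.83]
valve [0.534 0.451]
helper [0.053 0.034]
edge [-0.024  0.011]
```

View pics/w12.png

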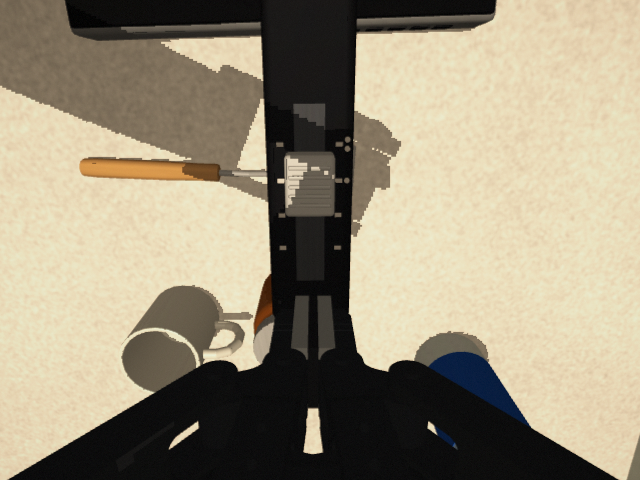

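The slide is centred at row 184 against the one-dot tick at row 180.5. That is the same offset it showed when seated at steam, so it is in the low notch. I'll move clear for an independent view.

Emit:
jog_arm(steps=[[[-1.5, -1.5, -1], [0, 0, 0]], [[-3, -2.8, 0], [0, 0, 0]], [[-3.2, -2.8, 0], [0, 0, 0]], [[-3.2, -2.8, 0], [0, 0, 0]], [[-3.2, -2.8, 0], [0, 0, 0]], [[-3, -2.6, 0], [0, 0, 0]], [[-1.5, -1.5, 0], [0, 0, 0]], [[0, 0, 0], [0, 0, 0]]])

```text
t: 7.75
tool_pos: [0.355, -0.3492, 0.4653]
tool_rot: [-2.239, -2.192, 0.001]
contact_force: [0.4, -0.0, 0.2]
opening: -0.0003
```

```bash
python3 chk.py 13; python3 - <<'E'
from h import *
snap('scene','s13.png')
a=cv2.imread('pics/t13.png'); z=cv2.resize(a[215:275,250:385],None,fx=5.9,fy=5.9,interpolation=cv2.INTER_CUBIC)
cv2.imwrite('pics/tz13.png',np.vstack([cv2.imread('pics/tz.png')[:290],z[:290]]))
E
```

```text
t 7.75 p [ 0.355  -0.3492  0.4653] F [ 0.38 -0.04  0.24] open -0.0003
turn needed deg (tool) [-0.35 -0.31 -0.23]
shift tool cm [19.96 17.41  5.74]
valve [0.607 0.39 ]
helper [0.141 0.113]
edge [0.044 0.042]
```

View pics/tz13.png

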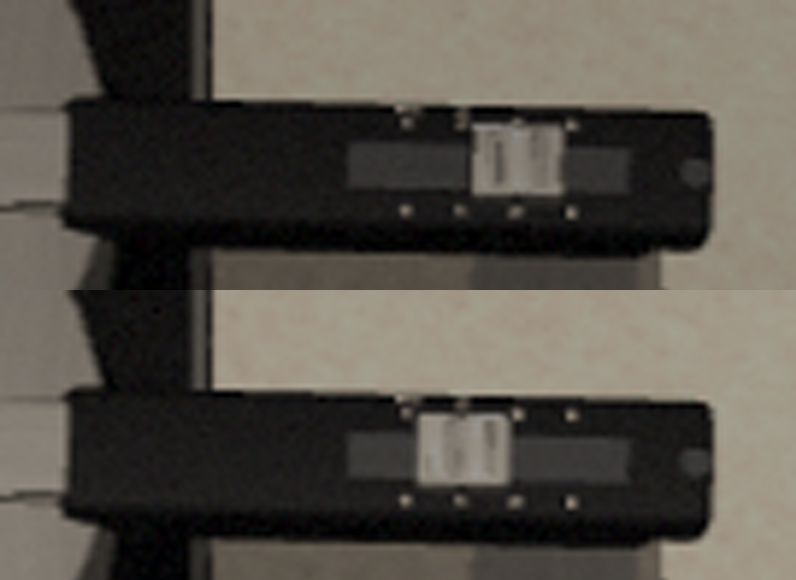

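View pics/t13.png

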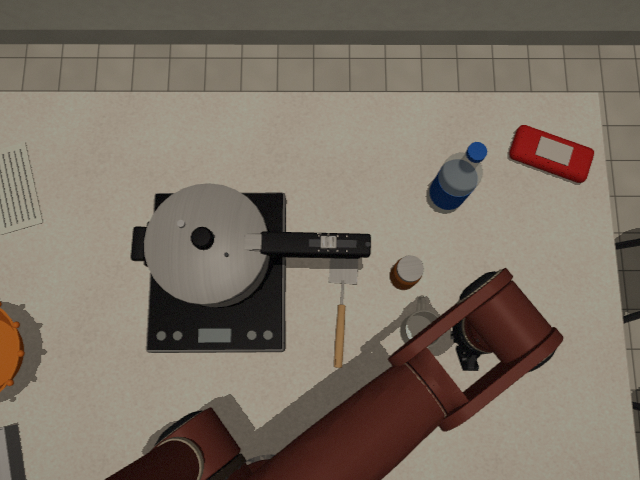

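```bash
python3 - <<'E'
from h import *
for f in ('top0','t1','t6','t13'):
    g=cv2.cvtColor(cv2.imread(f'pics/{f}.png'),cv2.COLOR_BGR2GRAY).astype(float)
    w=g[222:256,185:222]; m=np.clip(70-w,0,None); yy,xx=np.mgrid[222:256,185:222]
    print(f,'valve',(m*xx).sum()/m.sum(),(m*yy).sum()/m.sum(),end=' ')
    r=g[238:246,312:358]; p=r.mean(0); p=np.clip(p-70,0,None); x=np.arange(312,358)
    print('slide u',(p*x).sum()/max(p.sum(),1e-9), 'dist', plane('top',(p*x).sum()/max(p.sum(),1e-9),242,.244)[1])
    # handle end edge, subpixel
    e=g[238:252,360:380].mean(0); d=np.diff(e); print('end u',361-.5+(np.clip(d,0,None)*np.arange(len(d))).sum()/np.clip(d,0,None).sum(), e[-1])
E
```

```text
top0 valve 202.35392622765332 238.04734102738175 slide u 337.1288600838734 dist -0.1403519495018147
end u 370.0279043280182 140.42857142857142
t1 valve 202.42930820728986 238.0459707413836 slide u 334.7862623310194 dist -0.13588303889407638
end u 370.83441769681195 107.57142857142857
t6 valve 202.41385019966884 237.99951300282459 slide u 332.94331983805665 dist -0.1323674316869904
end u 370.83410942956925 71.28571428571429
t13 valve 202.39582828037837 238.0252243512006 slide u 327.8966843501326 dist -0.12274100340102509
end u 370.05842105263156 154.0
```

The slide moved 17.6 mm, one notch. The valve and handle end have not shifted, to within 0.05 px, and the bystanders look unmoved. Handing in.

```bash
python3 -c "
from h import *
print(ctrl.finish_job())"
```

```text
the job is handed in; nothing more can be done
None
```

The selector slide is in the low-pressure notch (one dot), and I handed the job in at about 8 s with the hand clear.

**What I did:** The slide was at the steam tick, so it needed one click. I shut the fingers, lowered them onto the outer side of the slide and pushed it over the ridge towards the pot. When it pulled ahead of the fingertips, I backed off, lifted and moved the arm away.

**Last checks:**
- **Slide:** The top view shows it moved 17.6 mm against the 18 mm between notches. It lies beside the one-dot ticks in both the top and wrist views.
- **Cooker:** The lid valve and the handle end each moved less than 0.05 px in the top view.
- **Surroundings:** The mug, jar, bottle and turner look unmoved by eye in the top view; I did not measure them.

**What disagreed:**
- **Push force:** It peaked at about 17 N in the end-of-row readings, well above the 6.5 N given for leaving a notch. The wrist torque fitted a real contact at the slide's face.
- **Valve image match:** One check on the valve area suggested a shift of about 0.6 px. The direct position measurement showed none, so I put it down to lighting or shadow.

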